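# Rake a dropped nut out from under the drying rack

## Robot

A 6-joint arm with a two-finger parallel gripper is mounted at the origin on the work surface. World frame = base frame: x ahead of the robot, y to its left, z up, the work surface at z = 0. Lengths are in mm, angles in rad, forces in N, time in s.
With the tool pointing down it reaches from about 275 to 750 mm from the base axis. Payload 10.2 kg.
Tool frame: the origin (TCP) lies at the very end of the fingers, on their centre line; the grasp point (between the pads) lies 19 mm behind it; z points along the fingers, y is the line along which they close (so a half turn about z gives the same grasp; the last joint's range is limited). The gripper opens to 85 mm and grips with 20 to 120 N. Pads are 22 mm wide; open, the fingers measure 114 mm over their backs; the gripper's body (76 mm by 85 mm) begins 54 mm behind the grasp point. The pads swing forward as they close: fully open they stand 13 mm farther back than shut.
Start: joints at [-0.223, 0.313, 1.498, -0, 1.331, -0.223], TCP at [525.006, -0.013, 231.294] pointing down, gripper open.
Joint ranges: [-2.94, 2.94], [-0.97, 2.17], [0.19, 2.56], [-1.23, 4.37], [0.02, 3.11], [-2.88, 2.88]. Speed limits (rad/s): [2.39, 2.39, 3.01, 3.14, 3.14, 3.14].

## Interface

Orientations are given as a unit quaternion [w, x, y, z].
In Python, from rig import ctrl gives the robot as it stands.
- The arm moves only by the tool step_arm, never from a script. Its argument "increments" is a list of rows, each a list of 3 entries, a list of its own where there are three numbers: the shift along the tool's x, y, z in cm, then the turn, a rotation vector about the tool's x, y, z in degrees, then the opening in per cent of the stroke, from 0 (shut) to 100 (fully open). A call has 1 to 8 rows; each row is the pose to reach, as a shift and turn from the pose commanded when the call began, along the tool's axes at that moment; what a row does not reach only later rows make up. A row lasts 1/8 s, in which the tool goes at most 62.5 mm and 10.7 degrees, less where a joint would pass 70% of its speed; a pose out of reach is approached as far as the arm can. A call with a gripper value outside its range is refused whole. The fingers move at their own pace and stop on an object; "squeeze" is the grip in N (left out, the last holds). Time passes only in rows, so rows that repeat a pose let the fingers close. It gives the time, the measured TCP pose, the force, the opening and the grip force at its end, in the units of the state.
- ctrl.sense(): the state, without advancing time (a new reading comes with each control period).
- ctrl.capture(name): name is "scene" or "side" or "wrist"; returns a dict with "img" (384x512x3 uint8, red, green, blue), "fx", "fy", "cx", "cy" (pixels), "extrinsics" (4x4, takes a point from camera to world coordinates). Camera axes: x right, y down, z forward; pixel columns grow to the right and rows downward; lengths in mm; the calibration is good to about 2 mm. A picture is of the moment at which its call begins. There is no depth.
- ctrl.finish_job(): hands the job in; it is judged then, once.
The state is a dict: "time_s": time; "joints": joint angles; "dq": joint speeds; "tau": joint torques, N m; "eef_pos": TCP position; "ee_rot": TCP orientation; "force": force on the tool from outside, world axes, zero at the start; "wrist_torque": the same for the moment, N m; "grip_width": opening from 0.0 (shut) to 1.0 (fully open); "grip_force": force on a finger pad.
Only numpy, scipy, OpenCV 4.12 (cv2) and the standard library are available. Lean on these libraries where they do the work, as an engineer would, in place of code of your own. Each camera call takes 0.05 s, during which the arm holds its last target. There are 200 camera calls.

## Task

A steel nut has rolled under the low drying rack: hold the flat T-ended stick by its grip block, reach in under the open front and rake the nut out onto the bench with it (no fingers on the nut while it is under the rack). Then leave the stick lying flat on the bench, clear of the rack, and put the nut into the tray that holds the other nuts. Do not shift the varnished box drying on the rack or disturb the tray of bolts, the screwdriver or the sanding block.

Things in the scene. Friction and masses are not known exactly. Their poses are not given: they have to be found in the camera images.
- rack: Low slatted wooden rack fixed to the bench. Origin: on the bench, middle of the open front edge; +x points in under the rack, y along the edge. 268 mm deep, 340 wide; 40 mm free height below, top at 52 mm: 16 mm slats along y with 20 mm gaps. Sides (inner faces at y = +-152) and back (inner face at x = 254) are closed; only the front is open.
- nut_center (a point): Centre of the loose bright zinc-plated steel hexagon nut (60 g), lying flat: 30 mm across flats, 35 across corners, 16 high (centre 8 mm up), 20 mm hole along z. Its x axis leaves through the middle of a flat: flats face 0, 60, 120.. degrees. Starts on the bench under the rack, 40 to 140 mm in from the front edge and within 60 mm of the rack's middle; seen between slats.
- stick_grip (a point): Centre of the grip block of the loose flat T-ended wooden stick (90 g) lying flat on the bench: block 70 mm long (x), 24 wide (y), 40 high, this point 20 mm above its underside. x points along the stick to the T end, z up. From the block a shank 20 mm wide and 8 thick runs level with the underside to the T's cross bar.
- stick_bar (a point): Centre of the T's cross bar at the far end of the stick, 220 mm along x from the grip point: the bar is 84 mm long (along the stick's y), 16 mm wide (along x), 10 mm thick; its underside is level with the underside of the block and this point is 5 mm above it.
- tray_nuts: Loose square steel tray, 110 x 110 mm, 45 high, 4 mm walls and floor, open on top (0.6 kg), with four nuts like the dropped one fixed to its floor near the corners; the middle of the floor is free (about 30 mm). Origin: centre of its underside, z up. The dropped nut belongs in here; lying on the other nuts is fine.
- tray_bolts: The same loose tray but holding three bolts, beside the other tray; the trays may be either way round. Leave it be.
- box: Freshly varnished wooden box, 85 (x) x 150 (y) x 55 mm high, loose, standing on top of the rack towards its back. Origin: centre of its underside. Leave it be.
- screwdriver: Loose screwdriver lying on the bench beyond the work. Leave it be.
- sander: Loose sanding block, about 62 x 112 x 34 mm, lying on the bench beyond the work; origin at the centre of its underside. Leave it be.
Not all that is in view belongs to the job. What is shaped like the tray_nuts but pink is not meant.

How it is judged:
By the outcome, as a careful person would: the job done as asked, in the order asked, and still so for the second after the job is handed in, with the robot touching nothing.
It also fails if it takes over 59 s, if anything falls off the work surface, if the arm or the gripper's body presses on something with over 40 N, if the wrist force passes 120 N, or if a joint passes its speed limit or range.

## Working session

There is one attempt and no reset: what is moved stays moved. The work goes in short steps, Python scripts to look and compute and a tool call to move; the robot and the scene stay as the last step left them, time stands still between calls to the robot, and variables do not carry over. Pictures are saved under pics/ and viewed, at most 11 in all, crops included, and the job is handed in when it is done.

Besides the shell and the picture viewer there is one more tool, called after ">>>" as name(argument=value, ...) on one line, values as JSON. step_arm: Moves the arm, as the interface text tells. Its arguments: {"type":"object","properties":{"increments":{"type":"array"},"squeeze":{"type":"number"}},"required":["increments"]}

```bash
mkdir -p pics; cat > h.py <<'E'
import numpy as np, cv2, pickle
from rig import ctrl
def snap(n,f):
    d=ctrl.capture(n); cv2.imwrite(f'pics/{f}.png',cv2.cvtColor(d['img'],cv2.COLOR_RGB2BGR)); pickle.dump(d,open(f'pics/{f}.pkl','wb')); return d
def load(f): return pickle.load(open(f'pics/{f}.pkl','rb'))
def ray(d,u,v):
    E=np.array(d['extrinsics']); r=E[:3,:3]@np.array([(u-d['cx'])/d['fx'],(v-d['cy'])/d['fy'],1]); return E[:3,3],r/np.linalg.norm(r)
def onz(d,u,v,z):
    o,r=ray(d,u,v); return o+r*(z-o[2])/r[2]
def tri(d1,p1,d2,p2):
    o1,r1=ray(d1,*p1); o2,r2=ray(d2,*p2)
    t=np.linalg.lstsq(np.c_[r1,-r2],o2-o1,rcond=None)[0]; a=o1+r1*t[0]; b=o2+r2*t[1]
    return (a+b)/2, np.linalg.norm(a-b)
def proj(d,p):
    E=np.array(d['extrinsics']); c=E[:3,:3].T@(np.array(p)-E[:3,3]); return c[0]/c[2]*d['fx']+d['cx'],c[1]/c[2]*d['fy']+d['cy']
E
python3 - <<'E'
from h import *
np.set_printoptions(precision=3,suppress=True)
a=snap('scene','s0');b=snap('side','d0');c=snap('wrist','w0')
for x in(a,b,c):print(x['fx'],x['cx'],x['cy'],np.array(x['extrinsics']))
i=np.hstack([cv2.imread('pics/s0.png'),cv2.imread('pics/d0.png')])
cv2.imwrite('pics/w0b.png',i[:,:])
s=ctrl.sense();print(s['time_s'],s['ee_rot'],s['force'])
E
```

```text
432.66850692651855 253.6459199275109 197.21549548882157 [[   0.079    0.631   -0.772 1383.011]
 [   0.997   -0.058    0.054  -52.585]
 [  -0.011   -0.773   -0.634  783.373]
 [   0.       0.       0.       1.   ]]
476.38565334414534 256.37208880178594 200.82938507883833 [[   0.779   -0.372    0.504 -116.98 ]
 [  -0.626   -0.444    0.64  -764.345]
 [  -0.014   -0.815   -0.579  788.057]
 [   0.       0.       0.       1.   ]]
307.9504526962678 255.42905361818597 190.24074376731275 [[  1.      0.001  -0.003 525.12 ]
 [ -0.     -0.946  -0.325  83.46 ]
 [ -0.003   0.325  -0.946 373.665]
 [  0.      0.      0.      1.   ]]
0.15 [-0.     0.707  0.707 -0.   ] [ 0.12  -0.38  -0.463]
```

```bash
python3 - <<'E'
import cv2
for f in('s0','d0'):cv2.imwrite(f'pics/{f}v.png',cv2.resize(cv2.imread(f'pics/{f}.png'),(800,600),interpolation=cv2.INTER_CUBIC))
E
```

```text
(no output)
```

View pics/s0v.png

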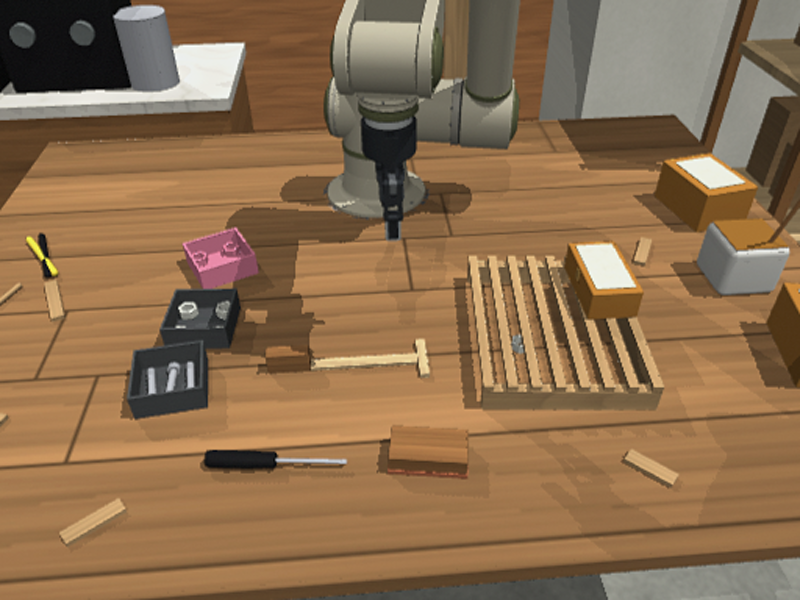

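View pics/d0v.png

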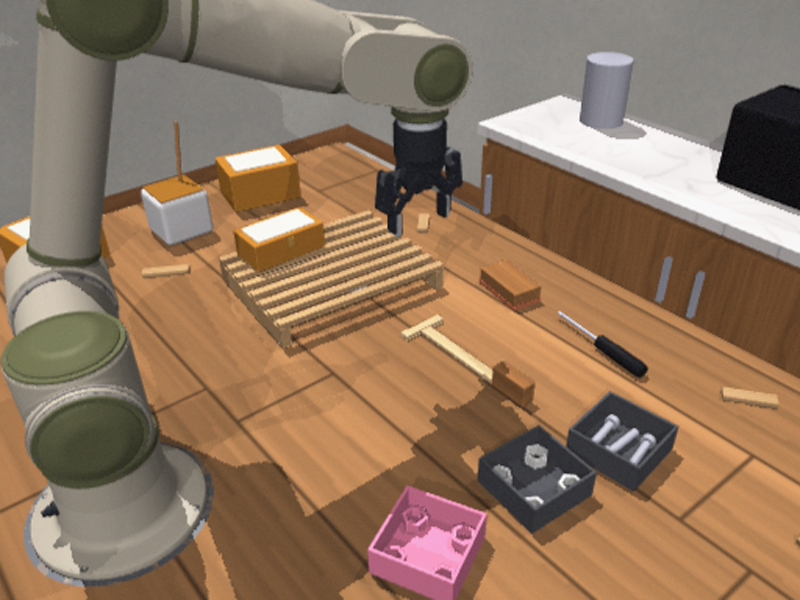

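The scene view, at 800x600, shows the rack at (565,330) with its open front to the left (-y side). The nut is between slats at (517,343), and the stick runs from its grip (288,358) to its bar (422,358).

There are three tray candidates:
- Pink tray at (220,257): excluded by its colour.
- Dark tray at (200,318): holds hexagon nuts.
- Dark tray at (168,378): holds bolts.

The dark tray with nuts is the one meant.

```bash
python3 - <<'E'
from h import *
np.set_printoptions(precision=1,suppress=True)
a=load('s0');b=load('d0');k=1.5625
def P(n,s,d):
    p,e=tri(a,np.array(s)/k,b,np.array(d)/k);print(n,p,'gap %.1f'%e)
P('nut',(517,343),(362,290))
P('bar end near cam',(425,374),(441,320))
P('bar end far',(419,342),(406,334))
P('traynut c1 right-far',(239,291),(537,428)) if 0 else None
for n,p,z in [('rack front top far',(470,257),52),('rack front top near',(481,388),52),('front bot near',(480,403),0),('rack back top near',(661,389),52),('nut',(517,343),12)]:
    print(n,onz(a,p[0]/k,p[1]/k,z))
for n,p,z in [('rack front L top',(287,330),52),('front bot',(288,344),0),('rack front R top',(441,263),52),('nut',(362,290),12)]:
    print('side',n,onz(b,p[0]/k,p[1]/k,z))
# colour masks: dark trays
for nm,d in(('s',a),('d',b)):
    h=cv2.cvtColor(d['img'],cv2.COLOR_RGB2HSV)
    m=((h[...,2]<95)&(h[...,1]<90)).astype(np.uint8)
    c,_=cv2.findContours(cv2.morphologyEx(m,cv2.MORPH_OPEN,np.ones((3,3))),0,2)
    for q in c:
        if 600<cv2.contourArea(q)<6000: print(nm,cv2.contourArea(q),cv2.boundingRect(q),cv2.approxPolyDP(q,4,True).reshape(-1,2).tolist())
# crops
A=cv2.imread('pics/s0.png');B=cv2.imread('pics/d0.png')
r=lambda I,x,y,w,h,W,H:cv2.resize(I[y:y+h,x:x+w],(W,H),interpolation=cv2.INTER_CUBIC)
cv2.imwrite('pics/c1.png',np.vstack([np.hstack([r(A,290,150,140,115,400,328),r(B,140,125,150,100,400,328)]),np.hstack([r(A,80,180,200,90,400,270) if 0 else r(A,75,170,210,95,400,270),r(B,250,190,200,150,400,270)])]))
E
```

```text
nut [554.1 207.9   8.8] gap 4.6
bar end near cam [609.1  44.6   3.8] gap 5.9
bar end far [531.9  45.3   6.8] gap 0.5
rack front top far [354.4 159.5  52. ]
rack front top near [691.3 120.6  52. ]
front bot near [673.8 125.8   0. ]
rack back top near [717.  385.3  52. ]
nut [555.3 208.9  12. ]
side rack front L top [349.5 134.1  52. ]
side front bot [362.2 161.5   0. ]
side rack front R top [685.4 129.   52. ]
side nut [550.9 200.5  12. ]
s 1517.5 (199, 368, 190, 16) [[388, 382], [383, 368], [199, 383]]
s 3601.5 (81, 185, 73, 83) [[151, 185], [112, 186], [103, 209], [105, 220], [86, 225], [81, 253], [86, 267], [132, 260], [131, 223], [146, 222]]
s 2402.0 (211, 67, 115, 86) [[211, 81], [220, 88], [221, 109], [224, 100], [240, 104], [248, 152], [254, 152], [258, 123], [263, 120], [259, 102], [267, 89], [325, 92], [295, 86], [290, 76], [287, 84], [268, 83], [265, 68], [238, 72], [229, 67], [231, 98], [223, 95], [224, 81]]
s 769.0 (363, 0, 21, 76) [[383, 0], [363, 0], [368, 75]]
s 1580.5 (295, 0, 33, 68) [[300, 0], [295, 56], [315, 67], [321, 58], [327, 0]]
s 4412.0 (0, 0, 84, 60) [[0, 0]
[... 294 characters left out ...]
 273], [312, 289], [306, 308], [341, 340], [378, 316], [379, 300], [406, 313], [429, 287]]
d 2394.0 (240, 69, 56, 80) [[286, 70], [250, 69], [254, 105], [242, 110], [240, 126], [250, 148], [265, 123], [278, 117], [280, 136], [285, 138], [285, 125], [295, 117], [294, 98], [285, 98]]
d 2978.0 (459, 54, 53, 79) [[499, 54], [470, 67], [459, 114], [508, 132], [511, 56]]
d 1019.0 (265, 29, 35, 39) [[290, 29], [276, 31], [267, 41], [265, 56], [272, 66], [291, 63], [298, 52], [297, 35]]
d 4209.5 (24, 0, 198, 179) [[50, 170], [69, 178], [63, 146], [75, 38], [94, 33], [221, 59], [218, 52], [178, 50], [126, 36], [126, 0], [118, 31], [102, 24], [107, 0], [30, 0], [32, 10], [24, 13], [66, 39], [57, 159]]
```

View pics/c1.png

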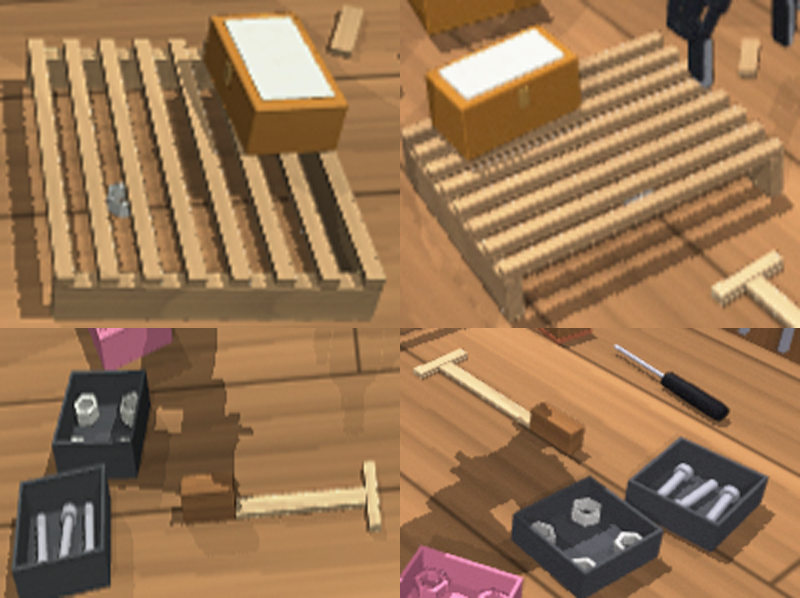

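```bash
python3 - <<'E'
from h import *
np.set_printoptions(precision=1,suppress=True)
a=load('s0');b=load('d0')
def P(n,s,d):
    p,e=tri(a,s,b,d);print(n,p,'gap %.1f'%e)
S=lambda x,y:(290+x*.35,150+y*115/328)
D=lambda x,y:(140+x*.375,125+y*100/328)
P('nut',S(118,200),D(637-400,200))
P('rack far top front',S(28,40),D(499-400,262))
P('rack near top front',S(50,282),D(782-400,140))
P('rack near bot front',S(58,320),D(778-400,198))
print('pillar bot',onz(b,*D(112,318),0))
A=lambda x,y:(75+x*.525,170+(y-328)*95/270)
B=lambda x,y:(250+(x-400)*.5,190+(y-328)*150/270)
P('block top near T (cam side)',A(235,487),B(533,403))
P('block top tail far',A(183,480),B(578,448)) 
for n,s,d in [('T c1',(73,372),(591,477)),('c2',(148,372),(512,514)),('c3',(137,440),(585,566)),('c4',(55,435),(663,516))]: P(n,A(*s),B(*d))
E
cp pics/w0.png pics/w0x.png
```

```text
nut [549.5 212.4   4.8] gap 1.0
rack far top front [349.3 160.1  54.1] gap 8.7
rack near top front [689.1 123.5  52. ] gap 8.9
rack near bot front [683.9 130.5  -6.8] gap 4.2
pillar bot [353.2 158.8   0. ]
block top near T (cam side) [ 570.7 -134.7   34.6] gap 5.8
block top tail far [ 552.6 -215.4   25. ] gap 16.4
T c1 [ 463.5 -338.2  103.8] gap 32.5
c2 [ 401.6 -268.8   40.6] gap 2.3
c3 [ 442.5 -313.1  -24.2] gap 50.8
c4 [ 507.2 -381.    57.6] gap 3.2
```

View pics/w0x.png

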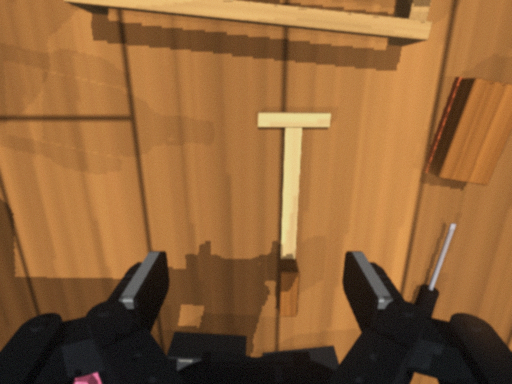

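```bash
python3 - <<'E'
from h import *
np.set_printoptions(precision=1,suppress=True)
a=load('s0');w=load('w0');b=load('d0')
for n,p,z in [('barL',(258,121),10),('barR',(331,121),10),('bar mid',(294.5,120),10),('shank end',(288.5,258),8),('blk TL',(281,272),40),('blk TR',(298,272),40),('blk BL',(281,316),40),('blk BR',(297,316),40),('rackL',(70,2),52),('rackR top',(428,38),52),('sanderL',(432,180),0),('sdr',(440,285),10)]:
    print(n,onz(w,*p,z))
# block heights: two views
A=lambda x,y:(75+x*.525,170+(y-328)*95/270)
print('bar',tri(w,(258,121),a,(419/1.5625,342/1.5625)),tri(w,(331,121),a,(425/1.5625,374/1.5625)))
h=cv2.cvtColor(w['img'],cv2.COLOR_RGB2HSV)
print(h[265:320:6,290].tolist())
# rims of nut tray, each view on z=45
for p in [(73,372),(148,372),(137,440),(55,435)]: print('S',onz(a,*A(*p),45))
B=lambda x,y:(250+(x-400)*.5,190+(y-328)*150/270)
for p in [(591,477),(512,514),(585,566),(663,516)]: print('D',onz(b,*B(*p),45))
E
```

```text
barL [527.1  43.5  10. ]
barR [611.7  43.5  10. ]
bar mid [569.4  44.6  10. ]
shank end [ 569.  -139.3    8. ]
blk TL [ 556.4 -140.    40. ]
blk TR [ 577.8 -140.    40. ]
blk BL [ 558.3 -208.2   40. ]
blk BR [ 579.6 -208.1   40. ]
rackL [354.8 154.8  52. ]
rackR top [687.  124.9  52. ]
sanderL [747.7 -31.   -0. ]
sdr [ 781.3 -180.8   10. ]
bar (array([527.5,  44.1,   3. ]), np.float64(2.940833794153245)) (array([612. ,  44.9,   9.7]), np.float64(2.9571790441772907))
[[14, 173, 65], [14, 162, 71], [14, 171, 103], [14, 180, 102], [13, 174, 144], [14, 182, 160], [14, 180, 163], [14, 181, 165], [14, 183, 164], [14, 163, 178]]
S [ 396.3 -376.9   45. ]
S [ 406.6 -266.6   45. ]
S [ 508.6 -271.3   45. ]
S [ 491.1 -385.3   45. ]
D [ 508.7 -283.8   45. ]
D [ 398.8 -272.9   45. ]
D [ 400.8 -374.9   45. ]
D [ 518.5 -376.    45. ]
```

The wrist view shows the bar from (258,121) to (331,121) and the block at (281–298, 272–316), so the stick points along +y. The block is at about (568,-174) and the bar at (569,44). The rack's front edge is at (70,2)–(428,38), about -6° in yaw. The nut is at about (552,210), some 70 mm in. Next I move above the block.

>>> step_arm(increments=[[[-6,1.5,4],[0,0,0],100],[[-12,3,8],[0,0,0],100],[[-17.4,4.3,12],[0,0,0],100],[[-17.4,4.3,12],[0,0,0],100],[[-17.4,4.3,12],[0,0,0],100]])

```text
time_s: 0.78
eef_pos: [567.3, -175.0, 109.6]
ee_rot: [-0.001, 0.708, 0.706, -0.0]
force: [0.6, 0.5, 0.3]
grip_width: 0.997
grip_force: 0.0
```

```bash
python3 - <<'E'
from h import *
np.set_printoptions(precision=1,suppress=True)
w=snap('wrist','w1'); s=ctrl.sense(); print(s['eef_pos'],s['time_s'])
E
```

```text
[ 567.7 -174.   110.9] 0.825
```

View pics/w1.png

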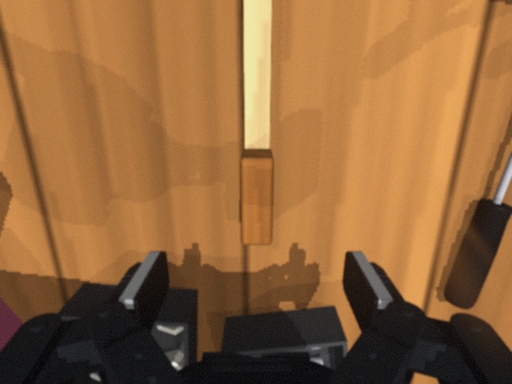

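```bash
python3 - <<'E'
from h import *
np.set_printoptions(precision=1,suppress=True)
w=load('w1');o=load('w0')
for p in [(242,158),(272,158),(242,244),(272,244)]: print(onz(w,*p,40))
print('tri',tri(w,(257,158),o,(289.5,272)),tri(w,(257,244),o,(289,316)))
for p in [(197,290),(224,317),(340,308),(446,295),(468,305)]: print('tray/driver',onz(w,*p,45 if p[0]<400 else 10))
E
```

```text
[ 557.6 -140.4   40. ]
[ 578.7 -140.4   40. ]
[ 556.5 -208.5   40. ]
[ 579.8 -208.5   40. ]
tri (array([ 567.7, -140.9,   38.4]), np.float64(0.8718621003340626)) (array([ 568.5, -208.1,   40.3]), np.float64(0.8339350035385378))
tray/driver [ 520.  -247.2   45. ]
tray/driver [ 540.7 -273.8   45. ]
tray/driver [ 636.  -264.6   45. ]
tray/driver [ 745.6 -278.8   10. ]
tray/driver [ 768.7 -290.2   10. ]
```

The block top spans (242–272, 158–244), which gives a centre of (568,-174.5) and a top height of 39 mm. This fits the text. Descend and grip.

>>> step_arm(increments=[[[0,0,5],[0,0,0],100],[[0,0,8.5],[0,0,0],100],[[0,0,10],[0,0,0],100],[[0,0,10],[0,0,0],100],[[0,0,10],[0,0,0],10],[[0,0,10],[0,0,0],10],[[0,0,10],[0,0,0],10],[[0,0,10],[0,0,0],10]], squeeze=80)

```text
time_s: 1.82
eef_pos: [568.4, -174.2, 12.0]
ee_rot: [0.001, 0.707, 0.707, 0.0]
force: [0.0, 0.1, 7.3]
grip_width: 0.263
grip_force: 79.0
```

>>> step_arm(increments=[[[0,0,0],[0,0,0],10],[[0,0,0],[0,0,0],10],[[0,0,-1],[0,0,0],10],[[0,0,-2.1],[0,0,0],10],[[0,0,-2.1],[0,0,0],10]])

```text
time_s: 2.45
eef_pos: [568.5, -174.3, 33.4]
ee_rot: [0.001, 0.707, 0.707, 0.0]
force: [-0.0, -0.7, -1.4]
grip_width: 0.266
grip_force: 78.3
```

```bash
python3 - <<'E'
from h import *
np.set_printoptions(precision=1,suppress=True)
a=snap('scene','s1');b=snap('side','d1')
for nm,d,(x0,x1,y0,y1) in (('s',a,(300,420,160,260)),('d',b,(150,290,130,220))):
    h=cv2.cvtColor(d['img'],cv2.COLOR_RGB2HSV).astype(int)
    m=(h[...,1]<75)&(h[...,2]>70); M=np.zeros_like(m);M[y0:y1,x0:x1]=m[y0:y1,x0:x1]
    n,l,st,c=cv2.connectedComponentsWithStats(M.astype(np.uint8))
    for i in range(1,n):
        if st[i,4]>5: print(nm,st[i],c[i],[onz(d,st[i,0]+q*st[i,2],st[i,1]+r*st[i,3],8)[:2] for q,r in((0,.5),(1,.5),(.5,0),(.5,1))])
A=cv2.imread('pics/s1.png');B=cv2.imread('pics/d1.png')
r=lambda I,x,y,w,h:cv2.resize(I[y:y+h,x:x+w],(400,600*h//w*0+400),interpolation=cv2.INTER_NEAREST)
cv2.imwrite('pics/c2.png',np.hstack([r(A,310,195,50,50),r(B,205,160,50,50)]))
E
```

```text
s [370 160  37  25 617] [387.7 171.9] [array([353.9, 373.3]), array([364.3, 484.1]), array([294.2, 449.9]), array([419.3, 409.1])]
s [327 214   9  12  77] [330.9 219.8] [array([551.9, 199.7]), array([554.1, 223.3]), array([529.4, 216.7]), array([575.8, 206.5])]
d [255 130  35  22 360] [277. 136.] [array([780.1, 377. ]), array([871.5, 299.4]), array([879.1, 400.8]), array([776.6, 280.2])]
d [155 134  46  21 463] [177.2 144.2] [array([504.2, 578.2]), array([624.4, 476.4]), array([604.6, 593.9]), array([527. , 465.4])]
d [224 183  10   4  17] [228.7 184.6] [array([538.8, 222.7]), array([561.6, 203.6]), array([556.6, 221.9]), array([543.9, 204.5])]
d [259 198  19  11  31] [267.  202.8] [array([559.2,  83. ]), array([600.1,  48.8]), array([596.9,  86.4]), array([563.,  46.])]
d [272 206  18  13  35] [282.3 212.5] [array([560. ,  27.5]), array([597.6,  -3.9]), array([598.7,  34.5]), array([559.7, -10.1])]
```

View pics/c2.png

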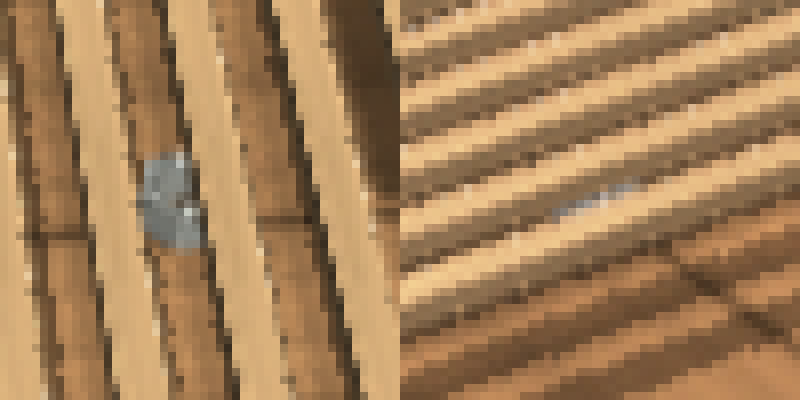

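The nut shows at scene px (327–336, 214–226) with its hole near (333,220), giving about (553,213). Before entering, I check how high the lifted bar stands.

```bash
python3 - <<'E'
from h import *
np.set_printoptions(precision=1,suppress=True)
for f,(x0,x1,y0,y1) in (('s0',(262,290,195,260)),('s1',(262,290,195,260)),('d0',(255,287,190,220)),('d1',(250,290,180,215))):
    d=load(f);h=cv2.cvtColor(d['img'],cv2.COLOR_RGB2HSV).astype(int)
    m=(h[...,1]<120)&(h[...,2]>150); M=np.zeros_like(m);M[y0:y1,x0:x1]=m[y0:y1,x0:x1]
    n,l,st,c=cv2.connectedComponentsWithStats(M.astype(np.uint8)); i=1+st[1:,4].argmax()
    ys,xs=np.where(l==i); k=lambda s:(xs[s],ys[s]); print(f,st[i],'top',k(ys.argmin()),'bot',k(ys.argmax()),'L',k(xs.argmin()),'R',k(xs.argmax()))
a=load('s1');b=load('d1')
print([np.round(proj(c,p)) for c in(a,b) for z in(10,31) for p in((527,45,z),(611,45,z))])
E
```

```text
s0 [262 216  13  24 182] top (np.int64(268), np.int64(216)) bot (np.int64(269), np.int64(239)) L (np.int64(262), np.int64(226)) R (np.int64(274), np.int64(230))
s1 [262 210  14  24 178] top (np.int64(269), np.int64(210)) bot (np.int64(269), np.int64(233)) L (np.int64(262), np.int64(220)) R (np.int64(275), np.int64(233))
d0 [257 201  30  19 261] top (np.int64(279), np.int64(201)) bot (np.int64(279), np.int64(219)) L (np.int64(257), np.int64(212)) R (np.int64(286), np.int64(216))
d1 [256 195  34  20 299] top (np.int64(279), np.int64(195)) bot (np.int64(280), np.int64(214)) L (np.int64(256), np.int64(206)) R (np.int64(289), np.int64(212))
[array([268., 217.]), array([271., 239.]), array([268., 211.]), array([272., 233.]), array([259., 214.]), array([282., 202.]), array([258., 207.]), array([282., 196.])]
```

Both views show the bar shifted by 6 px, which means about 21 mm of lift, and the stick is level. Going in over the nut, with the shank 32 mm to its +x side.

>>> step_arm(increments=[[[3,1.7,0],[0,0,0],10],[[6,1.7,0],[0,0,0],10],[[10,1.7,0],[0,0,0],10],[[14,1.7,0],[0,0,0],10],[[18,1.7,0],[0,0,0],10],[[21.4,1.7,0],[0,0,0],10],[[21.4,1.7,0],[0,0,0],10],[[21.4,1.7,0],[0,0,0],10]])

```text
time_s: 3.55
eef_pos: [584.9, 39.4, 32.0]
ee_rot: [-0.0, 0.707, 0.707, -0.0]
force: [0.2, 0.3, -0.4]
grip_width: 0.266
grip_force: 78.4
```

>>> step_arm(increments=[[[0,0,0.7],[0,0,0],10],[[0,0,1.4],[0,0,0],10],[[0,0,2],[0,0,0],10],[[0,0,2],[0,0,0],10]])

```text
time_s: 4.05
eef_pos: [585.0, 39.7, 12.1]
ee_rot: [-0.0, 0.707, 0.707, -0.0]
force: [0.2, -0.3, -0.3]
grip_width: 0.265
grip_force: 78.7
```

```bash
python3 - <<'E'
from h import *
a=snap('scene','s2');b=snap('side','d2')
r=lambda I,x,y,w,h:cv2.resize(cv2.imread(I)[y:y+h,x:x+w],(400,400),interpolation=cv2.INTER_CUBIC)
cv2.imwrite('pics/c3.png',np.hstack([r('pics/s2.png',290,160,100,100),r('pics/d2.png',180,130,100,100)]))
E
```

```text
(no output)
```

View pics/c3.png

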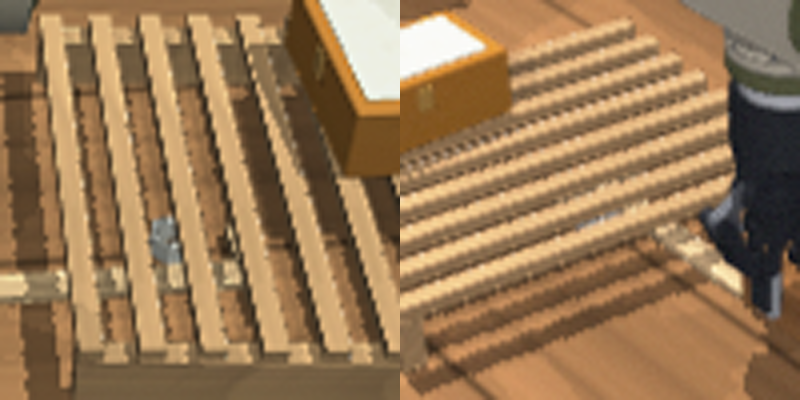

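The nut at crop (165,240) lies between the bar (right) and the shank (below), clear of both, with the stick flat. Raking out.

>>> step_arm(increments=[[[-1,0,0],[0,0,0],10],[[-2.5,0,0],[0,0,0],10],[[-4.5,0,0],[0,0,0],10],[[-6.5,0,0],[0,0,0],10],[[-8.5,0,0],[0,0,0],10],[[-10.5,0,0],[0,0,0],10],[[-12,0,0],[0,0,0],10],[[-12.5,0,0],[0,0,0],10]])

```text
time_s: 5.15
eef_pos: [585.0, -86.0, 12.3]
ee_rot: [0.0, 0.707, 0.707, 0.0]
force: [-0.8, 0.2, -0.7]
grip_width: 0.261
grip_force: 78.4
```

>>> step_arm(increments=[[[-1,0,0],[0,0,0],10],[[-2.5,0,0],[0,0,0],10],[[-4,0,0],[0,0,0],10],[[-5,0,0],[0,0,0],10],[[-5.5,0,0],[0,0,0],10],[[-5.5,0,0],[0,0,0],10]])

```text
time_s: 5.9
eef_pos: [585.0, -140.2, 12.3]
ee_rot: [0.0, 0.707, 0.707, 0.0]
force: [-0.7, 0.6, -0.9]
grip_width: 0.267
grip_force: 78.4
```

```bash
python3 - <<'E'
from h import *
a=snap('scene','s3');b=snap('side','d3')
r=lambda I,x,y,w,h:cv2.resize(cv2.imread(I)[y:y+h,x:x+w],(400,400),interpolation=cv2.INTER_CUBIC)
cv2.imwrite('pics/c4.png',np.hstack([r('pics/s3.png',240,150,100,100),r('pics/d3.png',210,150,100,100)]))
E
```

```text
(no output)
```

View pics/c4.png

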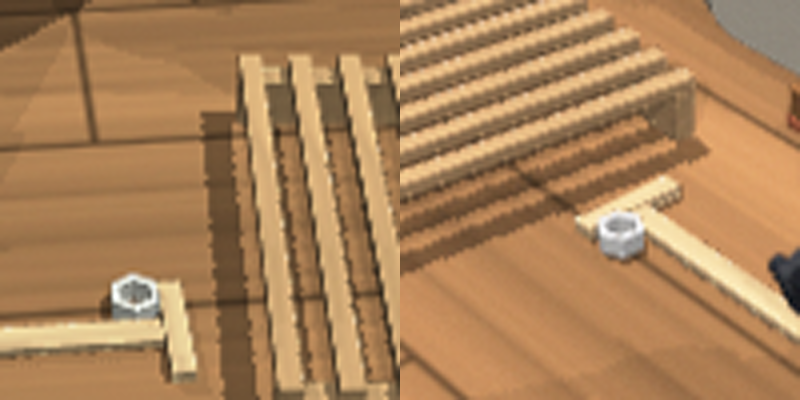

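The nut is out on the bench at scene crop (134,295), in the corner between bar and shank. I back the stick off, lift it, and carry it to (640,-190).

>>> step_arm(increments=[[[0.6,0.6,0],[0,0,0],10],[[0.6,0.6,0],[0,0,0],10],[[0.6,0.6,-2],[0,0,0],10],[[0.6,0.6,-4],[0,0,0],10],[[0,3,-4],[0,0,0],10],[[-2.5,5.5,-4],[0,0,0],10],[[-5,5.5,-4],[0,0,0],10],[[-5,5.5,-4],[0,0,0],10]])

```text
time_s: 7.0
eef_pos: [639.2, -191.7, 51.9]
ee_rot: [-0.0, 0.708, 0.706, -0.0]
force: [0.3, 0.8, -1.1]
grip_width: 0.266
grip_force: 78.7
```

>>> step_arm(increments=[[[0,0,2],[0,0,0],10],[[0,0,3.5],[0,0,0],10],[[0,0,4],[0,0,0],10],[[0,0,4],[0,0,0],10],[[0,0,4],[0,0,0],100],[[0,0,4],[0,0,0],100],[[0,0,4],[0,0,0],100],[[0,0,4],[0,0,0],100]])

```text
time_s: 8.0
eef_pos: [640.0, -190.0, 12.2]
ee_rot: [-0.0, 0.707, 0.707, -0.0]
force: [0.2, 0.4, 0.6]
grip_width: 0.995
grip_force: 0.0
```

>>> step_arm(increments=[[[0,0,-5],[0,0,0],100],[[0,0,-10],[0,0,0],100],[[5,-2,-13],[0,0,0],100],[[11,-5,-13],[0,0,0],100],[[17,-8.5,-13],[0,0,0],100],[[23,-8.5,-13],[0,0,0],100],[[25,-8.5,-13],[0,0,0],100],[[25,-8.5,-13],[0,0,0],100]])

```text
time_s: 9.0
eef_pos: [554.8, 61.6, 142.5]
ee_rot: [0.0, 0.706, 0.708, 0.0]
force: [0.6, -0.1, 0.1]
grip_width: 0.995
grip_force: 0.0
```

```bash
python3 - <<'E'
from h import *
np.set_printoptions(precision=1,suppress=True)
w=snap('wrist','w2')
a=load('s3');b=load('d3')
print('two views, nut top centre',tri(a,(273.5,223),b,(265.5,206.5)))
h=cv2.cvtColor(w['img'],cv2.COLOR_RGB2HSV).astype(int)
m=((h[...,1]<70)&(h[...,2]>110)).astype(np.uint8); m[265:]=0
n,l,st,c=cv2.connectedComponentsWithStats(m)
for i in range(1,n):
    if st[i,4]>40: print(st[i],c[i],onz(w,*c[i],16))
print(ctrl.sense()['eef_pos'], proj(w,(550,45,16)))
E
```

```text
two views, nut top centre (array([558.7,  55.3,  14.3]), np.float64(2.536531005006143))
[241 168  37  36 748] [258.8 186.2] [557.8  56.5  16. ]
[356 252  13  13  52] [362.6 258.4] [662.  -19.3  16. ]
[555.   60.2 142.4] (np.float64(250.42547744931642), np.float64(197.81784109104646))
```

View pics/w2.png

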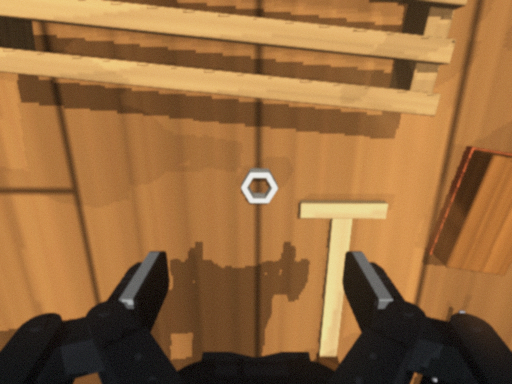

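The wrist view shows the nut at (259,186), corners left and right, at (558,56.5) with its top at 15 mm. The stick lies flat, clear of the rack. Next I get the direction of the flats.

```bash
python3 - <<'E'
from h import *
np.set_printoptions(precision=1,suppress=True)
w=load('w2');h=cv2.cvtColor(w['img'],cv2.COLOR_RGB2HSV).astype(int)
m=((h[...,1]<70)&(h[...,2]>110)).astype(np.uint8); m[:150]=0;m[220:]=0;m[:,:230]=0;m[:,290:]=0
print(w['img'][168:206:2,259].sum(1)//3)
c,_=cv2.findContours(m,0,1); hull=cv2.convexHull(max(c,key=cv2.contourArea)).reshape(-1,2)
p=np.array([onz(w,*q,16)[:2] for q in hull]); 
for d in range(0,180,15):
    u=np.array([np.cos(np.radians(d)),np.sin(np.radians(d))]); t=p@u; print(d,'width %.1f mid %.1f'%(np.ptp(t),(t.max()+t.min())/2))
# hole/annulus: approx polygon
print(cv2.approxPolyDP(hull,2.5,True).reshape(-1,2).tolist())
E
```

```text
[102 135 184 234 228 123  49  76  70  71  72  73  90 123 129 189 233 212
  84]
0 width 33.2 mid 557.9
15 width 32.8 mid 553.2
30 width 31.6 mid 510.9
45 width 34.2 mid 433.9
60 width 35.9 mid 327.6
75 width 35.6 mid 198.8
90 width 33.9 mid 56.8
105 width 35.6 mid -89.8
120 width 35.6 mid -230.1
135 width 33.8 mid -354.8
150 width 31.3 mid -455.3
165 width 32.8 mid -524.7
[[251, 169], [267, 169], [276, 183], [277, 189], [266, 203], [249, 202], [241, 189]]
```

The flats face 30°, 90° and 150°, so I turn the tool by -30° about its own z. That closes the fingers on flats and swings them away from the bar.

>>> step_arm(increments=[[[-0.35,0.3,3],[0,0,-10],85],[[-0.35,0.3,6],[0,0,-20],85],[[-0.35,0.3,9],[0,0,-30],85],[[-0.35,0.3,11],[0,0,-30],85],[[-0.35,0.3,13],[0,0,-30],85],[[-0.35,0.3,13.8],[0,0,-30],85],[[-0.35,0.3,13.8],[0,0,-30],85],[[-0.35,0.3,13.8],[0,0,-30],85]])

```text
time_s: 10.05
eef_pos: [558.5, 56.1, 5.1]
ee_rot: [0.001, 0.5, 0.866, 0.0]
force: [0.4, 0.0, -0.2]
grip_width: 0.852
grip_force: 0.0
```

>>> step_arm(increments=[[[0,0,0],[0,0,0],10],[[0,0,0],[0,0,0],10],[[0,0,0],[0,0,0],10],[[0,0,0],[0,0,0],10],[[0,0,0],[0,0,0],10],[[0,0,-3],[0,0,0],10],[[0,0,-6],[0,0,0],10],[[0,0,-6],[0,0,0],10]], squeeze=50)

```text
time_s: 11.05
eef_pos: [559.0, 56.4, 66.0]
ee_rot: [0.002, 0.5, 0.866, 0.001]
force: [-0.3, -0.7, -1.0]
grip_width: 0.337
grip_force: 49.5
```

Opening 0.337 matches a 30 mm flat grip (the 24 mm block read 0.266). Lift and carry towards the nut tray, turning back.

>>> step_arm(increments=[[[0,0,-6],[0,0,0],10],[[-3,-3,-12],[0,0,5],10],[[-7,-7.3,-12],[0,0,10],10],[[-11,-11.4,-12],[0,0,18],10],[[-15,-15.5,-12],[0,0,26],10],[[-19,-19.7,-12],[0,0,30],10],[[-23,-23.8,-12],[0,0,30],10],[[-26.5,-27.4,-12],[0,0,30],10]])

```text
time_s: 12.05
eef_pos: [452.1, -311.7, 182.8]
ee_rot: [-0.001, 0.707, 0.707, 0.0]
force: [0.9, 0.1, -0.8]
grip_width: 0.329
grip_force: 49.8
```

>>> step_arm(increments=[[[0,0,0],[0,0,0],10],[[0,0,0],[0,0,0],10]])

```text
time_s: 12.3
eef_pos: [453.1, -309.4, 183.2]
ee_rot: [-0.001, 0.707, 0.707, 0.0]
force: [0.2, 0.3, -0.9]
grip_width: 0.335
grip_force: 49.8
```

```bash
python3 - <<'E'
from h import *
np.set_printoptions(precision=1,suppress=True)
w=snap('wrist','w3');a=snap('scene','s4');b=snap('side','d4'); print(ctrl.sense()['eef_pos'])
for c in [(400,-375),(402,-270),(508,-275),(510,-380)]: print([np.round(proj(k,(*c,45))) for k in(w,a,b)])
cv2.imwrite('pics/c5.png',np.hstack([cv2.resize(cv2.imread('pics/w3.png'),(448,336)),cv2.resize(cv2.imread('pics/s4.png')[155:275,75:200],(350,336),interpolation=cv2.INTER_CUBIC)]))
E
```

```text
[ 453.6 -308.9  184. ]
[array([204., 239.]), array([114., 186.]), array([342., 322.])]
[array([200., 136.]), array([152., 185.]), array([306., 292.])]
[array([316., 141.]), array([146., 209.]), array([342., 271.])]
[array([311., 244.]), array([105., 212.]), array([380., 297.])]
```

View pics/c5.png

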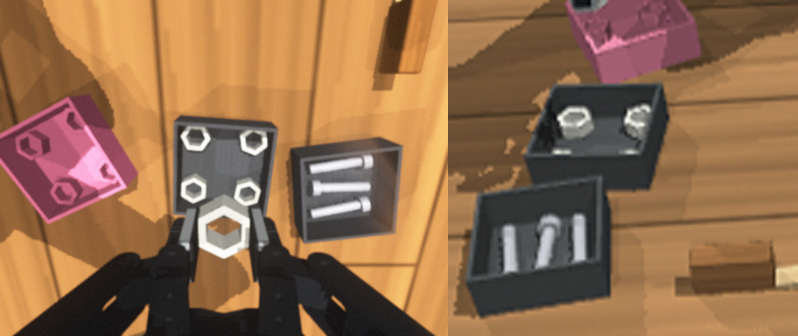

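The wrist picture, left half, shows the nut held above the dark tray's edge. The tray's four fixed nuts are at (195,138), (254,141), (193,189) and (247,193), with the bolt tray to the right and the pink one to the left. The rim corners match the earlier measure.

```bash
python3 - <<'E'
from h import *
np.set_printoptions(precision=1,suppress=True)
w=load('w3');k=.875
P=[onz(w,x/k,y/k,20) for x,y in((195,138),(254,141),(193,189),(247,193))]
print(np.array(P),np.mean(P,0)); print(onz(w,176/k,117/k,45),onz(w,278/k,124/k,45))
a=load('s0');A=lambda x,y:(75+x*.525,170+(y-328)*95/270)
print('rim corner two views',tri(w,(176/k,117/k),a,A(148,372)),tri(w,(278/k,124/k),a,A(137,440)))
E
```

```text
[[ 419.5 -296.    20. ]
 [ 488.  -299.5   20. ]
 [ 414.8 -360.3   20. ]
 [ 481.8 -365.7   20. ]] [ 451.  -330.4   20. ]
[ 403.3 -268.    45. ] [ 509.7 -275.3   45. ]
rim corner two views (array([ 402.8, -267.9,   42.1]), np.float64(1.0439148211861315)) (array([ 509.3, -273.2,   45.8]), np.float64(4.014100946013362))
```

>>> step_arm(increments=[[[-1.9,-0.15,4],[0,0,0],10],[[-1.9,-0.15,8],[0,0,0],10],[[-1.9,-0.15,12],[0,0,0],10],[[-1.9,-0.15,14.5],[0,0,0],10],[[-1.9,-0.15,15.7],[0,0,0],10],[[-1.9,-0.15,15.7],[0,0,0],10],[[-1.9,-0.15,15.7],[0,0,0],10]])

```text
time_s: 13.32
eef_pos: [452.3, -329.3, 28.4]
ee_rot: [0.001, 0.707, 0.707, -0.0]
force: [-0.4, 0.4, -1.0]
grip_width: 0.336
grip_force: 49.8
```

>>> step_arm(increments=[[[0,0,0],[0,0,0],55],[[0,0,0],[0,0,0],55],[[0,0,0],[0,0,0],55],[[0,0,-3],[0,0,0],55],[[0,0,-8],[0,0,0],55],[[0,0,-14],[0,0,0],55],[[5,0,-16],[0,0,0],55],[[5,0,-16],[0,0,0],55]])

```text
time_s: 14.32
eef_pos: [452.3, -277.3, 189.3]
ee_rot: [0.002, 0.706, 0.708, 0.0]
force: [-0.0, -0.6, 0.5]
grip_width: 0.546
grip_force: 0.0
```

```bash
python3 - <<'E'
from h import *
w=snap('wrist','w4');a=snap('scene','s5');d=ctrl.sense();print(d['eef_pos'],d['time_s'])
cv2.imwrite('pics/c6.png',np.hstack([cv2.resize(cv2.imread('pics/w4.png'),(400,300)),cv2.resize(cv2.imread('pics/s5.png'),(400,300))]))
E
```

```text
[ 451.72767078 -278.95980067  187.33110264] 14.425
```

View pics/c6.png

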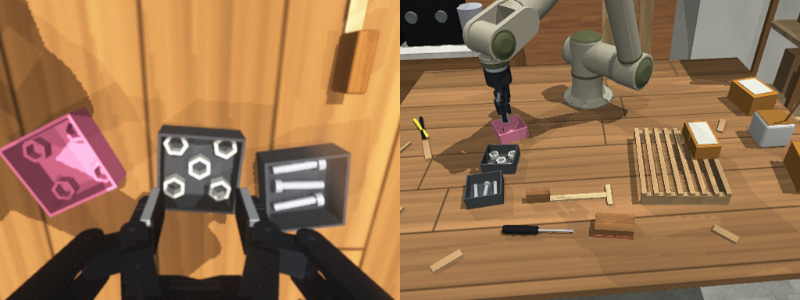

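The wrist view shows the fifth nut lying in the middle of the nut tray at (200,167). The scene view shows the stick flat on the bench at (570,195), clear of the rack, with the box, bolts, screwdriver and sanding block where they were. Handing in.

```bash
python3 -c "
from rig import ctrl
print(ctrl.finish_job())"
```

```text
the job is handed in; nothing more can be done
None
```

I raked the nut out with the stick and put it in the nut tray, left the stick flat and clear of the rack, and handed the job in at about 14.4 s; nothing else looked moved in the last pictures, and no verdict was returned.

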